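# Lock the lid on an electric pressure cooker, seal its vent and start it

### The arm

A 6-joint arm with a two-finger parallel gripper is mounted at the origin on a cart in front of the work surface, level with it; the furniture and walls round the work are solid. World frame = base frame: x ahead of the robot, y to its left, z up, the work surface at z = 0. Lengths are in m, angles in rad, forces in N, time in s.
With the tool pointing down it reaches from about 0.325 to 0.9 m from the base axis. Payload 6.1 kg.
Tool frame: the origin (TCP) lies on the front face of the gripper's body, between the roots of the fingers; the fingertips stand 70 mm ahead of it and the grasp point (between the pads) lies 51 mm ahead of it; z points along the fingers, y is the line along which they close (so a half turn about z gives the same grasp; the last joint's range is limited). The gripper opens to 87 mm and grips with 3 to 60 N. Pads are 19 mm wide; open, the fingers measure 117 mm over their backs; the gripper's body (75 mm by 190 mm) begins 51 mm behind the grasp point.
Start: joints at [-1.44, 0.22, 1.526, -0, 1.395, -0.126], TCP at [0.159, -0.604, 0.292] pointing down, gripper open.
Joint ranges: [-2.98, 2.98], [-0.91, 2.08], [0.09, 2.57], [-1.24, 4.39], [0.2, 2.65], [-2.68, 2.68]. Speed limits (rad/s): [2.57, 2.57, 3.01, 3.14, 3.14, 3.14].

### API

Orientations are given as a 3x3 rotation matrix whose columns are the frame's x, y, z axes.
In Python, from workcell import manip, effector, kinematics, vision, workorder gives the robot as it stands. Calls block until the motion is done:
- manip.move_pose(position, orientation): joint-space move of the TCP to a pose.
- manip.move_straight(position, rot=None, rate=0.15, guard=None): straight line of the TCP; rot=None keeps the orientation; rate is the mean speed in m/s. With guard (N) it stops when the force on the tool has changed by that much, and returns True; else False.
- manip.goto_joints(angles): joint-space move.
- effector.move_gripper(opening, grasp_force=None): opening from 0.0 (shut) to 1.0 (fully open); grasp_force is the grip in N (None keeps the last); returns when the fingers have stopped.
- manip.hold(seconds).
- kinematics.solve_ik(position, orientation): joint angles nearest the present ones, or None.
- vision.grab_frame(name): name is "scene" or "top"; returns a dict with "pixels" (400x640x3 uint8, blue, green, red), "depth" (400x640 float32, m along the optical axis (not along the pixel's ray), 0 where there is no reading), "mtx" (3x3 intrinsics, pixels), "extrinsics" (4x4, takes a point from world to camera coordinates). Camera axes: x right, y up, looking along -z (the intrinsics and any distortion apply to the point x, -y, -z); pixel columns grow to the right and rows downward; lengths in m; the calibration is good to about 2 mm. A picture is of the moment at which its call begins.
A pose or a line that the arm cannot do raises manip.MotionError and nothing moves.
- workorder.sign_off(): hands the job in; it is judged then, once.
Readings, each from a call of its own:
- manip.get_time(): time.
- manip.get_joints(): joint angles.
- manip.get_qvel(): joint speeds.
- manip.get_tau(): joint torques, N m.
- manip.get_tcp_pos(): TCP position.
- manip.get_ee_rot(): TCP orientation.
- manip.get_ft_force(): force on the tool from outside, world axes, zero at the start.
- manip.get_wrist_torque(): the same for the moment, N m.
- manip.get_finger_gap(): opening from 0.0 (shut) to 1.0 (fully open).
- manip.get_grip_force(): force on a finger pad.
Only numpy, scipy, OpenCV 4.12 (cv2) and the standard library are available. Lean on these libraries where they do the work, as an engineer would, in place of code of your own. Each camera call takes 0.05 s, during which the arm holds its last target. There are 200 camera calls.

### The job

The eggs are in the pressure cooker: close it up and start it. Take the lid off its sloping rest, set it level in the cooker's mouth with its handle turned an eighth of a turn anticlockwise (seen from above) from the front-to-back line, and twist it clockwise until it is clamped down tight with the handle pointing straight front-to-back, in line with the cooker's front console (either end of the handle may face the front). Only then swing the red vent lever on the lid clockwise all the way to sealed, and last of all press the orange start button and let go, leaving the lid locked and the other kitchen things where they stand.

Things in the scene. Friction and masses are not known exactly. Their poses are not given: they have to be found in the camera images.
- cooker: Electric pressure cooker, fixed; steel barrel 212 mm across, black collar 221 mm across with its top 145 mm above the worktop, side grips to 126 mm and front console to 156 mm from the axis. Origin on the axis at worktop height; z up; x from the front console to the back; yaw varies by 0.3 rad. Home mark: white line at the collar's front; white dot at 225 deg from +x: put-in mark.
- cooker_mouth (a point): Centre of the mouth, on the axis, level with the collar's top (z 145 mm). Bore radius 88 mm with four inward lugs (inner radius 80 mm, 44 deg wide, at 45, 135, 225, 315 deg from the cooker's +x) and 46 deg gaps between. Ramps under the lugs draw a lid that is turned clockwise (seen from above) down 3 mm; a stop ends the turn 3 deg past home.
- lid: Loose lid, 0.45 kg: black flange 194 mm across, 10 mm thick, dome to 21 mm. Origin: centre of the flange's underside; z out through the handle; x along the handle (white line mark at the -x end, vent lever at +x). Below: skirt of radius 77 mm, 22 mm deep, with four lugs (outer radius 85.5 mm, 26 deg wide, at 45, 135, 225, 315 deg from its +x, 11 to 20 mm below the flange's underside).
- lid_grip (a point): Centre of the lid's straight black bar handle, 49 mm above the flange's underside on the lid's axis. The bar runs along the lid's x: 104 mm long, 24 mm wide (along y), 18 mm deep, 19 mm of free space under it, a foot at each end (36 to 52 mm from the centre).
- inner_pot (a joint): How far the inner pot, sprung upwards, is pressed down by the lid (m): 0 free; about 0.0005 with the lid put in (level, x 35 to 55 deg anticlockwise of the cooker's x, or half a turn from that; lid origin then 151 mm above the worktop); about 0.0035 with the lid home (x along the cooker's x or its reverse, origin 148 mm up). Turning takes up to about 0.8 N m; the lid stays where left.
- vent_lever (a joint): Angle of the red vent lever on the lid (rad), growing clockwise seen from above: near 0 it vents (points to 125 deg from the lid's +x, inwards beside the handle), 1.05 is sealed, at its stop (points to 65 deg, out to the rim). Stays where it is left; about 1 N at its tip moves it.
- vent_lever_tip (a point): Centre of the round end (15 mm across) of the vent lever, 33 mm above the flange's underside, 46 mm from the pivot. The pivot lies on the lid's +x, 70 mm from its axis. The lever is 11 mm wide and spans 23 to 38 mm above the flange's underside; the dome and rim below it are under 20 mm.
- lid_rest: Fixed wooden rest on which the lid lies at the start: board 180 by 165 mm sloping 30 deg, with two pegs 18 mm long, square to the board, below the lid's skirt. Origin at worktop height under the board's centre; x points to the high edge, away from the robot. The lid's x points up the slope, its z up and towards the robot. Lift the lid square off the board, clear of the pegs.
- start_button (a joint): Travel of the orange start button (m): 0 out, 0.006 fully in (5 N); it springs back.
- start_button_top (a point): Centre of the top of the round orange start button (25 mm across, standing 9 mm proud of the console), in the middle of the console's sloping top, 132 mm in front of the cooker's axis and 104 mm above the worktop. It travels square to the slope: 25 deg from straight down, leaning towards the cooker's +x ([0.423, 0, -0.906] in the cooker's frame).
- salt_shaker: Bystander: loose salt shaker, glass with a grey top, 44 mm across, 90 mm high, origin under its centre.
- mug: Bystander: loose green and white mug, 78 mm across and 101 mm high with a side handle, origin under its centre.
- glass: Bystander: loose drinking glass, 80 mm across, 91 mm high, origin under its centre.
- garlic: Bystander: loose garlic bulb, about 50 mm, origin at its underside.
- spice_jar: Bystander: loose spice jar with a black cap, 41 mm across, 105 mm high, origin under its centre.

How it is judged:
By the outcome, as a careful person would: the job done as asked, in the order asked, and still so for the second after the job is handed in, with the robot touching nothing.
It also fails if it takes over 58 s, if anything falls off the work surface, if the arm or the gripper's body presses on something with over 40 N, if the wrist force passes 120 N, or if a joint passes its speed limit or range.

## Working session

There is one attempt and no reset: what is moved stays moved. The work goes in short steps, each a Python script; the robot and the scene stay as the last script left them, time stands still between calls to the robot, and variables do not carry over. Pictures are saved under pics/ and viewed, at most 10 in all, crops included, and the job is handed in when it is done.

```bash
ls; mkdir -p pics; python3 - <<'E'
from workcell import manip, vision
import cv2,numpy as np
for n in("scene","top"):
    f=vision.grab_frame(n); cv2.imwrite(f"pics/{n}0.png",f["pixels"]); np.savez(f"{n}0.npz",**{k:f[k] for k in("pixels","depth","mtx","extrinsics")})
    print(n,f.keys(),f["mtx"],f["extrinsics"])
print(manip.get_time(),manip.get_ft_force(),manip.get_ee_rot())
E
```

```text
pics
scene dict_keys(['pixels', 'depth', 'mtx', 'extrinsics']) [[371.00517096   0.         320.27260452]
 [  0.         371.00517096 196.13552728]
 [  0.           0.           1.        ]] [[-0.59128987 -0.80644375 -0.00497757  0.34785802]
 [ 0.59997511 -0.44401329  0.66549384 -0.39834155]
 [-0.53889346  0.39051335  0.74638674 -1.04406668]
 [ 0.          0.          0.          1.        ]]
top dict_keys(['pixels', 'depth', 'mtx', 'extrinsics']) [[496.46964901   0.         319.65380128]
 [  0.         496.46964901 201.09243559]
 [  0.           0.           1.        ]] [[ 0.02003816 -0.99975111  0.00980787  0.00588753]
 [ 0.99344611  0.021014    0.11235321 -0.57494144]
 [-0.11253135  0.00749224  0.99361993 -1.71614333]
 [ 0.          0.          0.          1.        ]]
0.1 [-0.27138207  0.21702658  0.46138492] [[ 9.67215998e-01  2.53955056e-01 -2.06616361e-04]
 [ 2.53955025e-01 -9.67214466e-01  1.73826931e-03]
 [ 2.41599947e-04 -1.73375315e-03 -9.99998468e-01]]
```

View pics/scene0.png

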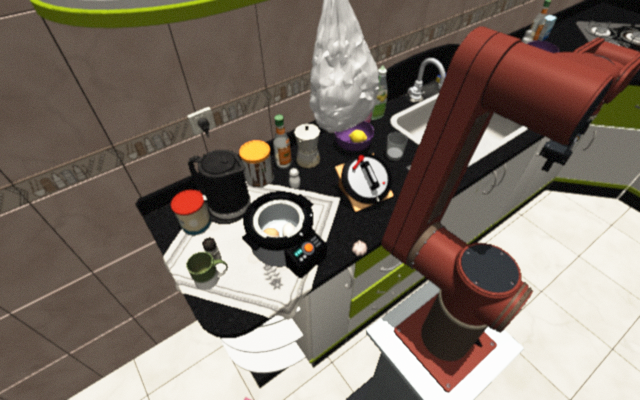

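View pics/top0.png

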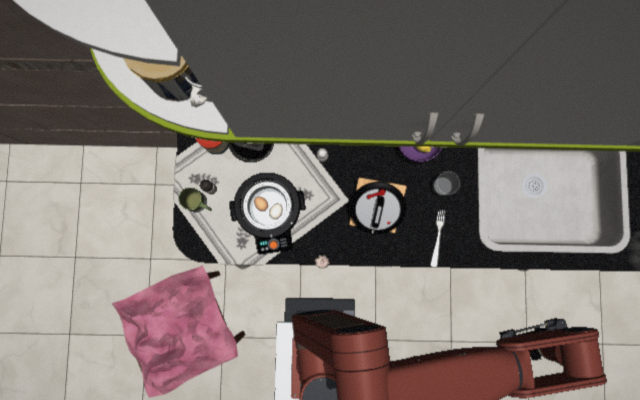

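The scene view shows the open cooker at (278,220), the lid on its rest at (367,180) and the mug at (203,265). In the top view the cooker is at (268,205), the orange button at (273,244), the lid at (378,208), the garlic at (321,261) and the salt shaker at (322,155).

```bash
cat > h.py <<'E'
import numpy as np, cv2
def cloud(f):
    K,E,d=f["mtx"],f["extrinsics"],f["depth"].astype(float)
    v,u=np.mgrid[:d.shape[0],:d.shape[1]]
    p=np.stack([(u-K[0,2])/K[0,0]*d,-(v-K[1,2])/K[1,1]*d,-d],-1)
    w=(p-E[:3,3])@E[:3,:3]
    w[d<=0]=np.nan
    return w
def proj(f,P):
    K,E=f["mtx"],f["extrinsics"]; c=np.atleast_2d(P)@E[:3,:3].T+E[:3,3]
    return np.stack([K[0,2]+K[0,0]*c[:,0]/-c[:,2],K[1,2]+K[1,1]*-c[:,1]/-c[:,2]],-1)
def atz(f,u,v,z):
    """point of pixel's ray at height z"""
    K,E=f["mtx"],f["extrinsics"]; R=E[:3,:3]
    o=-R.T@E[:3,3]; d=R.T@np.array([(u-K[0,2])/K[0,0],-(v-K[1,2])/K[1,1],-1])
    return o+d*(z-o[2])/d[2]
E
python3 - <<'E'
from h import *
F={n:np.load(n+"0.npz") for n in("scene","top")}
t=F["top"];s=F["scene"]
a=cv2.resize(t["pixels"][140:280,170:470],None,fx=2.6,fy=2.6,interpolation=cv2.INTER_CUBIC)
cv2.imwrite("pics/ctop.png",a)
b=cv2.resize(s["pixels"][130:290,180:410],None,fx=3.45,fy=3.45,interpolation=cv2.INTER_CUBIC)
cv2.imwrite("pics/cscene.png",b)
for n in F:
    w=cloud(F[n])
    for nm,(u,v) in dict(top=dict(cook=(268,205),lid=(378,208),but=(273,244),garlic=(321,261),salt=(322,155),mug=(192,200),spice=(208,186),glass=(446,184),col=(240,190),tbl=(310,230),cab=(330,100),colR=(304,200)),scene=dict(cook=(278,220),lid=(367,180),but=(308,246),tbl=(340,230))) [n].items(): print(n,nm,w[v,u].round(3))
    m=(abs(w[...,2]-.145)<.004)&(np.hypot(w[...,0]-.62,w[...,1]-.17)<.16)
    print(m.sum(), w[m].mean(0))
E
```

```text
scene cook [0.606 0.167 0.04 ]
scene lid [ 0.532 -0.167  0.094]
scene but [0.419 0.169 0.106]
scene tbl [0.468 0.003 0.002]
849 [0.57585691 0.193354   0.14428474]
top cook [0.557 0.199 0.032]
top lid [ 0.543 -0.174  0.148]
top but [0.419 0.171 0.106]
top garlic [0.366 0.009 0.054]
top salt [0.728 0.013 0.091]
top mug [0.572 0.473 0.007]
top spice [0.608 0.394 0.115]
top glass [ 0.649 -0.435  0.009]
top col [0.593 0.282 0.144]
top tbl [ 0.474  0.05  -0.003]
top cab [0.619 0.012 1.026]
top colR [0.567 0.071 0.12 ]
741 [0.57742918 0.18493964 0.14481725]
```

View pics/ctop.png

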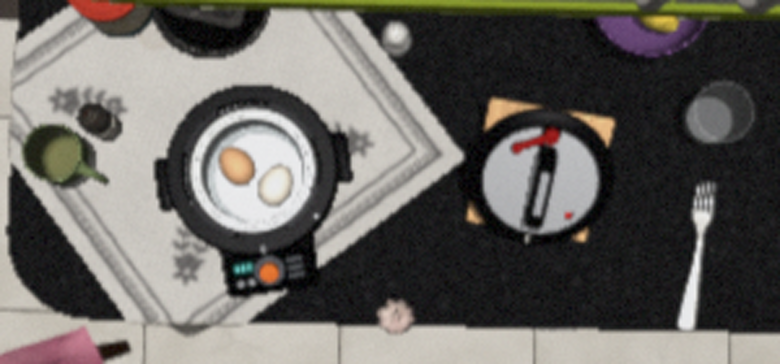

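View pics/cscene.png

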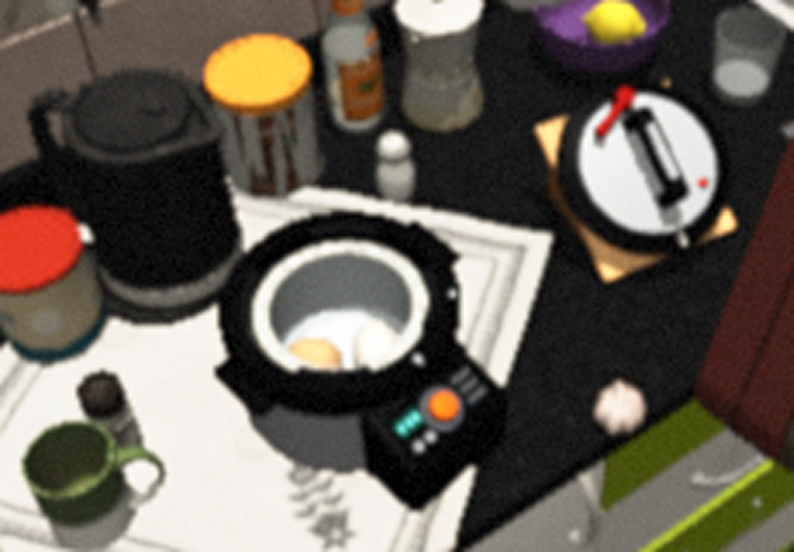

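The crops show the home mark at top-image pixel (270.8,235.8), the put-in dot at (291.5,223) and the button at (273.1,244.6). The lid's white mark is at (372.7,231.9), with the handle running towards the red lever at (382,192).

```bash
cat > fit.py <<'E'
from h import *
from scipy.optimize import minimize, least_squares
F={n:np.load(n+"0.npz") for n in("scene","top")}
def lidR(yaw,tilt):
    c,s=np.cos(yaw),np.sin(yaw); ct,st=np.cos(tilt),np.sin(tilt)
    x=np.array([c*ct,s*ct,st]); z=np.array([-c*st,-s*st,ct]); return np.stack([x,np.cross(z,x),z],1)
for n in F:
    f=F[n]; w=cloud(f); 
    m=(abs(w[...,2]-.145)<.006)&(np.hypot(w[...,0]-.575,w[...,1]-.19)<.15)
    p=w[m][:,:2]
    allp=w[np.hypot(w[...,0]-.575,w[...,1]-.19)<.16]
    c=np.array([.575,.19])
    g=[(np.sum((lambda r:(r>.085)&(r<.1115))(np.hypot(p[:,0]-x,p[:,1]-y)))-np.sum((np.hypot(p[:,0]-x,p[:,1]-y)>.1115)),x,y) for x in np.arange(.54,.62,.001) for y in np.arange(.15,.23,.001)]
    g.sort(); top=[q for q in g if q[0]>=g[-1][0]-2]
    print(n,"collar",g[-1][0],len(p),np.mean(top,0),len(top), "z",np.median(w[m][:,2]))
    # circle of outermost points per angle
    c=np.mean(top,0)[1:]
    # orange button
    hsv=cv2.cvtColor(f["pixels"],cv2.COLOR_BGR2HSV)
    mo=(hsv[...,0]<14)&(hsv[...,0]>5)&(hsv[...,1]>190)&(hsv[...,2]>150)&(np.hypot(w[...,0]-.42,w[...,1]-.17)<.03)
    v,u=np.nonzero(mo); b=np.median(w[mo],0); print(" button",len(u),u.mean(),v.mean(),w[mo].mean(0),"ray@.104",atz(f,u.mean(),v.mean(),.104), "yaw", np.arctan2(*(c-b[:2])[::-1]))
    # lid
    near=(np.hypot(w[...,0]-.55,w[...,1]+.174)<.14)&(w[...,2]>.02); q=w[near]
    best=None
    P=np.array([.56,-.174,.09,-.15,np.pi/6])
    for it in range(12):
        R=lidR(P[3],P[4]); l=(q-P[:3])@R; r=np.hypot(l[:,0],l[:,1])
        fl=(abs(l[:,2]-.010)<.007)&(r>.084)&(r<.095)
        def res(P):
            l=(q[fl]-P[:3])@lidR(P[3],P[4]); return l[:,2]-.010
        # plane height/tilt/yaw via flange, centre via bar
        bar=(l[:,2]>.050)&(l[:,2]<.066)&(r<.058)
        disc=(l[:,2]>.003)&(l[:,2]<.024)&(r<.11)
        s=least_squares(lambda k:np.r_[((q[fl]-np.r_[P[:2],k[0]])@lidR(k[2],k[1]))[:,2]-.010,0.1*(k[2]-P[3])],[P[2],P[4],P[3]],loss="soft_l1",f_scale=.002).x
        P[2],P[4]=s[0],s[1]
        # centre: disc circle inclusion
        R=lidR(P[3],P[4]); l=(q-P[:3])@R; d=l[disc][:,:2]
        hull=cv2.convexHull((d*1e4).astype(np.int32))[:,0]/1e4
        cc=least_squares(lambda k:np.hypot(hull[:,0]-k[0],hull[:,1]-k[1])-.097,[0,0],loss="soft_l1",f_scale=.002).x
        P[:3]+=R[:,:2]@cc*.7
        if bar.sum()>20:
            bb=l[bar][:,:2]; e=np.linalg.svd(bb-bb.mean(0))[2][0]; e=e*np.sign(e[0]); P[3]+=.7*np.arctan2(e[1],e[0]); 
    print(" lid",P.round(4),"tilt deg",np.degrees(P[4]),fl.sum(),bar.sum(),"bar mean",((q[bar]-P[:3])@R).mean(0).round(4),"flange med/std",np.median(l[fl][:,2]),l[fl][:,2].std(), "free plane normal yaw",s[2])
t=F["top"]
print("home",atz(t,270.8,235.8,.145),"dot",atz(t,291.5,223,.145))
print("lidmark",atz(t,372.7,231.9,.06))
E
python3 fit.py
```

```text
scene collar 1171 1306 [1.17000000e+03 5.44000000e-01 1.94666667e-01] 3 z 0.14393842588716038
 button 14 308.35714285714283 248.57142857142858 [0.41151537 0.17353126 0.10568032] ray@.104 [0.41245033 0.17294571 0.104     ] yaw 0.14628731025747632
 lid [ 0.5489 -0.179   0.0814 -0.1634  0.5281] tilt deg 30.257774987314995 419 173 bar mean [-0.0009  0.0017  0.0555] flange med/std 0.010011769806663755 0.0028165044559952564 free plane normal yaw -0.15500005072572395
top collar 1134 1244 [1.13283333e+03 5.44833333e-01 1.94166667e-01] 6 z 0.14438418281567883
 button 27 273.3703703703704 244.40740740740742 [0.41761624 0.16955239 0.10858163] ray@.104 [0.41772238 0.16993783 0.104     ] yaw 0.18712446823444379
 lid [ 0.5505 -0.1784  0.0831 -0.1597  0.5196] tilt deg 29.7707883003569 448 187 bar mean [ 0.0017 -0.0003  0.0553] flange med/std 0.009921427292010268 0.0033368265498555354 free plane normal yaw -0.15131785880645357
home [0.44456402 0.17575019 0.145     ] dot [0.48779354 0.10932659 0.145     ]
lidmark [ 0.46863674 -0.16693781  0.06      ]
```

```bash
cat >> h.py <<'E'
CX=np.array([.5446,.1944]); CY=0.188   # cooker axis, yaw
LID=np.array([.5497,-.1787,.0822]); LY=-.160
def lidR(yaw,tilt=0.):
    c,s=np.cos(yaw),np.sin(yaw); ct,st=np.cos(tilt),np.sin(tilt)
    x=np.array([c*ct,s*ct,st]); z=np.array([-c*st,-s*st,ct]); return np.stack([x,np.cross(z,x),z],1)
def tool(R,s=-1): # tool rot gripping bar of lid with rotation R
    return np.stack([-s*R[:,0],s*R[:,1],-R[:,2]],1)
E
python3 - <<'E'
from h import *
from workcell import kinematics as k
s=np.load("scene0.npz")
for u,v in((301.2,234.1),(311,214.9)):
    p=atz(s,u,v,.145); d=p[:2]-CX; print(p,np.hypot(*d),np.degrees(np.arctan2(d[1],d[0]))%360)
R=lidR(LY,np.pi/6)
for sg in(-1,1):
    print("sign",sg)
    for R,p in((R,LID+R[:,2]*.17),(R,LID+R[:,2]*.1),(lidR(CY+.785),np.r_[CX,.30]),(lidR(CY+.785),np.r_[CX,.251]),(lidR(CY-.05),np.r_[CX,.248])):
        q=k.solve_ik(p,tool(R,sg)); print(p.round(3),None if q is None else np.round(q,2))
E
```

```text
[0.44412409 0.17536623 0.145     ] 0.10226285793736893 190.7267832573831
[0.48667848 0.10942459 0.145     ] 0.10283833438043623 235.72060916429874
sign -1
[ 0.466 -0.165  0.229] [-0.63 -0.37  2.27  0.32  0.79  0.92]
[ 0.5   -0.171  0.169] [-0.59 -0.16  2.24  0.37  0.61  0.89]
[0.545 0.194 0.3  ] [ 0.21  0.1   1.64 -0.    1.39  0.8 ]
[0.545 0.194 0.251] [ 0.21  0.14  1.69 -0.    1.3   0.8 ]
[0.545 0.194 0.248] [ 0.21  0.14  1.7  -0.    1.3   1.64]
sign 1
[ 0.55  -0.179  0.252] [-0.45  0.14  1.69 -0.    1.31 -2.16]
[ 0.55  -0.179  0.182] [-0.45  0.21  1.75 -0.    1.18 -2.16]
[0.545 0.194 0.3  ] [ 0.21  0.1   1.64 -0.    1.39 -2.34]
[0.545 0.194 0.251] [ 0.21  0.14  1.69 -0.    1.3  -2.34]
[0.545 0.194 0.248] [ 0.21  0.14  1.7  -0.    1.3  -1.5 ]
```

```bash
python3 - <<'E'
from h import *
from workcell import manip,effector,vision
R=lidR(LY,np.pi/6); T=tool(R)
effector.move_gripper(1.0)
manip.move_pose(LID+R[:,2]*.19,T)
print(manip.move_straight(LID+R[:,2]*.102,T,rate=.12,guard=12), manip.get_ft_force())
print((R.T@(manip.get_tcp_pos()-LID)).round(4))
effector.move_gripper(0.0,60)
print(manip.get_finger_gap(),manip.get_grip_force(),manip.get_ft_force(),manip.get_time())
f=vision.grab_frame("scene"); 
g=vision.grab_frame("top")
cv2.imwrite("pics/grasp.png",np.hstack([cv2.resize(f["pixels"][120:260,290:450],(400,350)),cv2.resize(g["pixels"][150:270,300:440],(400,350))]))
E
```

```text
False [ 0.72136465 -0.51870964  0.09887785]
[ 0.0003 -0.0002  0.1023]
0.2735588166676482 59.91284150630236 [ 0.99316126 -2.22514578 -0.04386806] 4.2167
```

View pics/grasp.png

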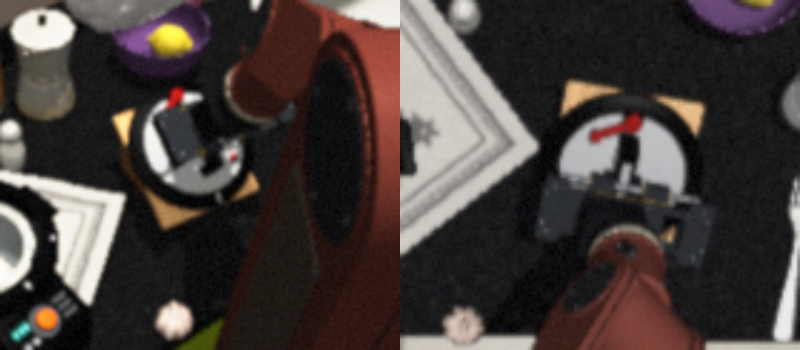

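The bar is gripped squarely (opening 24 mm). Next I lift it, level it above the cooker and check the in-hand pose.

```bash
cat > look.py <<'E'
from h import *
from scipy.optimize import least_squares
def lidfit(w,x0,tilt=0):
    """free plane + circle fit of the level lid near x0=(x,y,z origin): returns centre, normal"""
    c=np.array(x0,float); n=np.array([0,0,1.])
    for _ in range(8):
        d=w.reshape(-1,3)-c; h=d@n; r=np.linalg.norm(d-np.outer(h,n),axis=1)
        fl=(abs(h-.010)<.006)&(r>.083)&(r<.0955)
        q=w.reshape(-1,3)[fl]; k=least_squares(lambda k:k[0]+k[1]*(q[:,0]-c[0])+k[2]*(q[:,1]-c[1])-q[:,2],[c[2],0,0],loss="soft_l1",f_scale=.002).x
        n=np.array([-k[1],-k[2],1]);n/=np.linalg.norm(n); c[2]=k[0]-.010
    return c,n,fl.sum()
E
python3 - <<'E'
from look import *
from workcell import manip,effector,vision
R=lidR(LY,np.pi/6); T=tool(R)
p=manip.get_tcp_pos()
manip.move_straight(p+R[:,2]*.05,T,rate=.08)
print("lift",manip.get_ft_force(),manip.get_wrist_torque(),manip.get_finger_gap())
manip.move_straight(p+R[:,2]*.05+[0,0,.1],T,rate=.2)
manip.move_pose(np.r_[CX,.330],tool(lidR(CY+np.pi/4)))
manip.hold(.3)
print(manip.get_tcp_pos(),manip.get_ft_force(),manip.get_wrist_torque(),manip.get_time())
for n in("scene","top"):
    f=vision.grab_frame(n); np.savez(n+"1.npz",**{k:f[k] for k in("pixels","depth","mtx","extrinsics")})
    print(n,lidfit(cloud(f),np.r_[CX,.228]))
    uv=proj(f,np.r_[CX,.24])[0].astype(int); a=f["pixels"][max(uv[1]-75,0):uv[1]+75,uv[0]-85:uv[0]+85]
    cv2.imwrite(f"pics/hand_{n}.png",cv2.resize(a,(400,350),interpolation=cv2.INTER_CUBIC))
cv2.imwrite("pics/hand.png",np.hstack([cv2.imread("pics/hand_scene.png"),cv2.imread("pics/hand_top.png")]))
E
```

```text
lift [ 0.22922481  0.4533314  -3.71089754] [ 0.16744777  0.76485373 -0.01944852] 0.2673280715534924
[0.54478307 0.19346914 0.33029861] [ 0.64498188 -0.23409175 -4.25619821] [-0.04459611 -0.02532304 -0.0228291 ] 7.4167
scene (array([0.5446    , 0.1944    , 0.22756835]), array([ 0.00261138, -0.00545361,  0.99998172]), np.int64(534))
top (array([0.5446    , 0.1944    , 0.22900267]), array([-0.01410235, -0.02368127,  0.99962009]), np.int64(240))
```

View pics/hand.png

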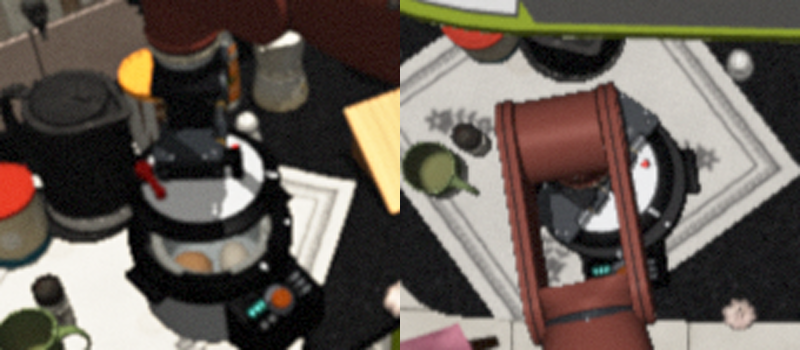

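The lid hangs level and centred over the mouth, with the handle on the diagonal. Next comes a quick circle fit for the centre offset, then I lower it.

```bash
python3 - <<'E'
from look import *
from workcell import manip
f=np.load("scene1.npz"); w=cloud(f).reshape(-1,3); w=w[~np.isnan(w[:,0])]
d=w-np.r_[CX,.2278]; r=np.hypot(d[:,0],d[:,1])
m=(d[:,2]>.004)&(d[:,2]<.024)&(r<.108); h=cv2.convexHull((d[m][:,:2]*1e5).astype(np.int32))[:,0]/1e5
print("lid centre offset",least_squares(lambda k:np.hypot(h[:,0]-k[0],h[:,1]-k[1])-.097,[0,0],loss="soft_l1",f_scale=.002).x,len(h))
T=tool(lidR(CY+np.pi/4))
tcp=np.r_[CX,0.]
# lower: lid origin = tcp - .102
manip.move_straight(np.r_[CX,.280],T,rate=.12)
print("hover",manip.get_tcp_pos(),manip.get_ft_force())
hit=manip.move_straight(np.r_[CX,.2535],T,rate=.03,guard=12)
print(hit,manip.get_tcp_pos(),manip.get_ft_force(),manip.get_wrist_torque(),manip.get_time())
E
```

```text
lid centre offset [-0.0014404   0.00131556] 39
hover [0.54470012 0.19444789 0.28018742] [ 0.00738105 -0.03459983 -3.82459817]
False [0.54498375 0.19445217 0.25434466] [-1.39771469 -0.79893143  1.78462013] [-0.27263108 -0.01272197  0.00145646] 9.1167
```

It seated without jamming. Now twist clockwise.

```bash
python3 - <<'E'
from h import *
from workcell import manip
for a in (36,27,18,9,4,0,-2):
    z=.2505+.003*max(a,0)/45
    hit=manip.move_straight(np.r_[CX,z],tool(lidR(CY+np.radians(a))),rate=.05)
    r=manip.get_ee_rot(); print(a,np.degrees(np.arctan2(r[1,0],r[0,0])-CY).round(2),manip.get_tcp_pos().round(4),manip.get_ft_force().round(1),manip.get_wrist_torque().round(2),round(manip.get_finger_gap(),3),manip.get_time())
    if np.linalg.norm(manip.get_ft_force())>60: break
E
```

```text
36 36.17 [0.5452 0.1945 0.2538] [ 1.1 -0.3  2.8] [-0.19 -0.19 -0.07] 0.265 9.425
27 27.28 [0.5451 0.1945 0.2531] [0.6 0.3 5.2] [-0.13 -0.14 -0.08] 0.273 9.7333
18 18.23 [0.545  0.1946 0.2526] [0.3 0.5 5.8] [-0.16 -0.08 -0.16] 0.27 10.0417
9 9.22 [0.5452 0.1945 0.2522] [0.3 0.2 7.5] [-0.17  0.05 -0.17] 0.272 10.35
4 4.22 [0.5452 0.1946 0.252 ] [-0.6  0.7  7.1] [-0.23  0.03 -0.23] 0.269 10.6
0 0.23 [0.5453 0.1946 0.2518] [-0.6 -0.1  7.7] [-0.28  0.09 -0.21] 0.271 10.85
-2 -1.75 [0.5453 0.1946 0.2518] [-0.7  0.3  7.9] [-0.23  0.04 -0.12] 0.272 11.1
```

```bash
cat > yaw.py <<'E'
from look import *
def baryaw(f,z0):
    """yaw of bar from depth points at handle top, + centre"""
    w=cloud(f).reshape(-1,3); d=w-np.r_[CX,z0]; r=np.hypot(d[:,0],d[:,1])
    m=(d[:,2]>.050)&(d[:,2]<.066)&(r<.058); p=d[m][:,:2]; e=np.linalg.svd(p-p.mean(0))[2][0]
    return np.degrees((np.arctan2(e[1],e[0])-CY+np.pi/2)%np.pi-np.pi/2),p.mean(0),m.sum()
E
python3 - <<'E'
from yaw import *
from workcell import manip,effector,vision
p=manip.get_tcp_pos(); T=manip.get_ee_rot()
print(manip.move_straight(p+[0,0,.003],rate=.02,guard=12),manip.get_tcp_pos(),manip.get_ft_force())
manip.move_straight(p,rate=.02)
effector.move_gripper(1.0)
manip.move_straight(p+[0,0,.12],rate=.2)
manip.move_pose(np.array([.40,-.10,.40]),T)
for n in("scene","top"):
    f=vision.grab_frame(n); np.savez(n+"2.npz",**{k:f[k] for k in("pixels","depth","mtx","extrinsics")})
    print(n,lidfit(cloud(f),np.r_[CX,.148]),baryaw(f,.148))
    uv=proj(f,np.r_[CX,.15])[0].astype(int); a=f["pixels"][uv[1]-56:uv[1]+56,uv[0]-64:uv[0]+64]
    cv2.imwrite(f"pics/l_{n}.png",cv2.resize(a,(400,350),interpolation=cv2.INTER_CUBIC))
cv2.imwrite("pics/locked.png",np.hstack([cv2.imread("pics/l_scene.png"),cv2.imread("pics/l_top.png")]))
print(manip.get_time(),manip.get_ft_force())
E
```

```text
True [0.54523348 0.19454854 0.25223137] [0.55890001 0.55365168 1.75803707]
scene (array([0.5446    , 0.1944    , 0.14959486]), array([-0.00405674, -0.00499386,  0.9999793 ]), np.int64(551)) (np.float64(-1.0942270681067237), array([-0.00372335,  0.00292563]), np.int64(220))
top (array([0.5446    , 0.1944    , 0.14990601]), array([-0.00660171, -0.01157576,  0.99991121]), np.int64(562)) (np.float64(-0.9353443201068284), array([-0.0006091 ,  0.00107326]), np.int64(233))
14.8917 [-0.27175035  0.4829479  -0.40284235]
```

View pics/locked.png

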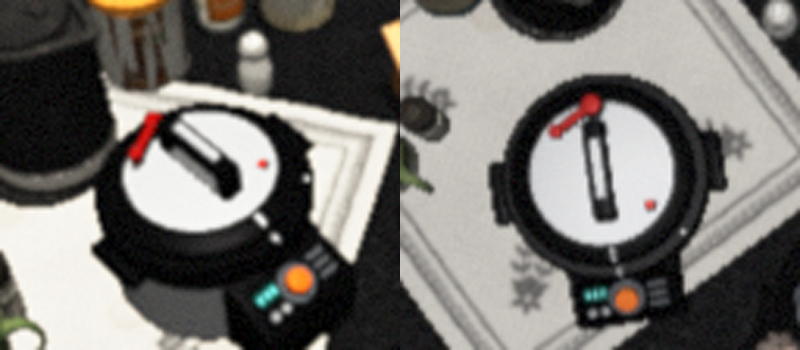

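The lid is seated with its mark next to the home mark, about 1–2° past it; the lever at the far end is still venting. I'll regrip once to confirm it is held down and to find the stop.

```bash
python3 - <<'E'
from yaw import *
from workcell import manip,effector,vision
T=lambda a:tool(lidR(CY+np.radians(a)))
c=np.r_[.5452,.1945]
def st(l):
    r=manip.get_ee_rot(); print(l,np.degrees(np.arctan2(r[1,0],r[0,0])-CY).round(2),manip.get_tcp_pos().round(4),manip.get_ft_force().round(1),manip.get_wrist_torque().round(2),manip.get_time())
manip.move_pose(np.r_[c,.33],T(-1.5))
manip.move_straight(np.r_[c,.2518],T(-1.5),rate=.15,guard=15)
effector.move_gripper(0,60); st("grip")
hit=manip.move_straight(np.r_[c,.2568],T(-1.5),rate=.02,guard=30); st(f"pull {hit}")
manip.move_straight(np.r_[c,.2518],T(-1.5),rate=.02)
for a in(-2.5,-3.5,-4.5,-5.5):
    manip.move_straight(np.r_[c,.2518],T(a),rate=.05); st(a)
    if abs(manip.get_wrist_torque()[2])>.7: break
E
```

```text
grip -1.49 [0.5452 0.1946 0.2517] [ 0.2 -0.4  0.2] [ 0.01 -0.    0.02] 17.8833
pull True -1.51 [0.5446 0.1943 0.2517] [1.4 0.6 2.4] [ 0.03 -0.21  0.01] 18.1417
-2.5 -2.5 [0.5451 0.1945 0.2517] [-2.4 -0.4  2. ] [-0.1   0.41  0.09] 18.6417
-3.5 -3.47 [0.5454 0.1944 0.2517] [-0.4 -1.8  0.8] [-0.23  0.17  0.42] 18.8917
-4.5 -4.45 [0.5453 0.194  0.2517] [ 1.1 -3.3 -0.2] [-0.61  0.06  1.1 ] 19.1417
```

Locked: a 30 N pull moved nothing, and the stop is where my frame puts it. I'll turn back to home, release, and swing the lever.

```bash
python3 - <<'E'
from yaw import *
from workcell import manip,effector,vision
T=lambda a:tool(lidR(CY+np.radians(a)))
c=np.r_[.5452,.1945]
manip.move_straight(np.r_[c,.2518],T(-1.5),rate=.05)
print(manip.get_wrist_torque())
manip.move_straight(np.r_[c,.2518],T(-0.3),rate=.05)
print(manip.get_wrist_torque(),manip.get_ft_force())
effector.move_gripper(1.0)
manip.move_straight(np.r_[c,.33],T(-.3),rate=.2)
effector.move_gripper(0.0,20)
L=lidR(CY-np.radians(.5)); P=lambda x,y,z:np.r_[c,.1487]+L@[x,y,z]
V=T(90)
manip.move_pose(P(.015,.040,.16),V)
print(manip.move_straight(P(.015,.040,.096),V,rate=.12,guard=8),manip.get_ft_force(),manip.get_finger_gap())
h=manip.move_straight(P(.0725,.040,.096),V,rate=.045,guard=9)
p=manip.get_tcp_pos(); print(h,(L.T@(p-np.r_[c,.1487])).round(4),manip.get_ft_force())
manip.move_straight(p-L[:,0]*.012,V,rate=.1)
manip.move_straight(p-L[:,0]*.012+[0,0,.08],V,rate=.2)
manip.move_pose(np.array([.40,-.10,.40]),T(0))
for n in("scene","top"):
    f=vision.grab_frame(n); np.savez(n+"3.npz",**{k:f[k] for k in("pixels","depth","mtx","extrinsics")})
    print(n,lidfit(cloud(f),np.r_[CX,.148])[0],baryaw(f,.148))
    uv=proj(f,np.r_[CX,.15])[0].astype(int); a=f["pixels"][uv[1]-56:uv[1]+56,uv[0]-64:uv[0]+64]
    cv2.imwrite(f"pics/l_{n}.png",cv2.resize(a,(400,350),interpolation=cv2.INTER_CUBIC))
cv2.imwrite("pics/vent.png",np.hstack([cv2.imread("pics/l_scene.png"),cv2.imread("pics/l_top.png")]))
print(manip.get_time(),manip.get_ft_force())
E
```

```text
[-0.38710677 -0.07854305  0.19881688]
[-0.17458719 -0.1892665  -0.14413409] [ 0.84898605 -1.37635836 -1.32832536]
False [-0.60512065  0.13706949  0.48861395] 0.00593807509518075
False [0.0714 0.0397 0.0956] [-6.28434284 -1.67996696  1.12565372]
scene [0.5446     0.1944     0.14955355] (np.float64(-0.5557052504916371), array([-0.00276557,  0.00341153]), np.int64(224))
top [0.5446     0.1944     0.15073098] (np.float64(-0.7368981440445773), array([0.00188826, 0.00158859]), np.int64(221))
28.825 [-0.75256464 -0.93721706 -0.02066818]
```

View pics/vent.png

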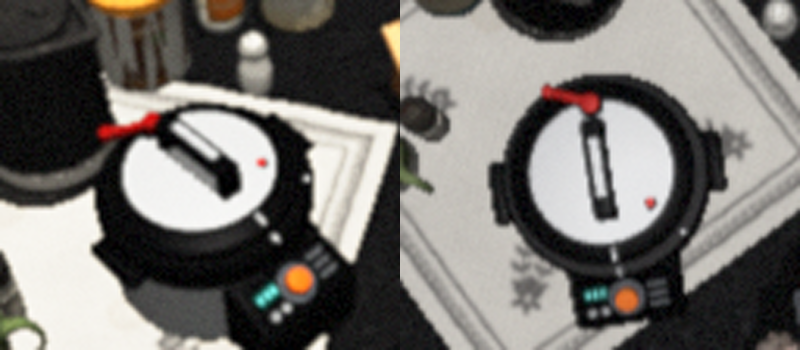

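The lever now points out to the rim (tip at (549,92), pivot at (592,103)) and the lid is still home. Next I check the lever angle numerically and press the button.

```bash
python3 - <<'E'
from yaw import *
from workcell import manip,effector,vision
f=np.load("top3.npz"); hsv=cv2.cvtColor(f["pixels"],cv2.COLOR_BGR2HSV)
w=cloud(f); L=lidR(CY-np.radians(.6))
l=(w-np.r_[CX,.1487])@L
m=((hsv[...,0]<8)|(hsv[...,0]>170))&(hsv[...,1]>140)&(hsv[...,2]>70)&(abs(l[...,0]-.075)<.04)&(abs(l[...,1]-.02)<.05)
v,u=np.nonzero(m); q=np.array([(atz(f,a,b,.1487+.038)-np.r_[CX,.1487])@L for a,b in zip(u,v)])[:,:2]
e=np.linalg.svd(q-q.mean(0))[2][0]; e*=np.sign(e[1]); print("lever deg",np.degrees(np.arctan2(e[1],e[0])),len(q),"far end",q[q[:,1].argmax()])
R=lidR(CY,np.radians(25)); d=-R[:,2]; T=tool(R)
b=np.r_[CX-.132*np.array([np.cos(CY),np.sin(CY)]),.104]+np.array([.001,0,0]); tcp=b-.07*d
manip.move_pose(tcp-.03*d,T); manip.hold(.2)
f0=manip.get_ft_force()
h=manip.move_straight(tcp+.010*d,T,rate=.03,guard=14)
print(h,"depth",d@(manip.get_tcp_pos()-tcp),manip.get_ft_force()-f0)
manip.hold(.15); print("depth",d@(manip.get_tcp_pos()-tcp),manip.get_ft_force()-f0)
manip.move_straight(tcp-.05*d,T,rate=.15)
manip.move_pose(np.array([.40,-.10,.40]),tool(lidR(CY)))
for n in("scene","top"):
    f=vision.grab_frame(n); print(n,lidfit(cloud(f),np.r_[CX,.148])[0],baryaw(f,.148))
    cv2.imwrite(f"pics/{n}9.png",f["pixels"])
a=cv2.imread("pics/scene9.png")[120:300,170:400];b=cv2.imread("pics/top9.png")[130:280,170:470]
cv2.imwrite("pics/final.png",np.hstack([cv2.resize(a,(390,300)),cv2.resize(b,(400,300))]))
print(manip.get_time())
E
```

```text
lever deg 40.76477388581305 88 far end [0.23455456 0.14864422]
True depth 0.0025079637434625456 [-9.01561496 -2.68007816 12.27177945]
depth 0.0024883974296515143 [-8.03654569 -3.83627326 10.46727379]
scene [0.5446     0.1944     0.14955203] (np.float64(-0.39903237509015677), array([-0.00263032,  0.00328912]), np.int64(220))
top [0.5446     0.1944     0.15037481] (np.float64(-0.3910200444144246), array([0.00193407, 0.00153883]), np.int64(226))
33.2667
```

View pics/final.png

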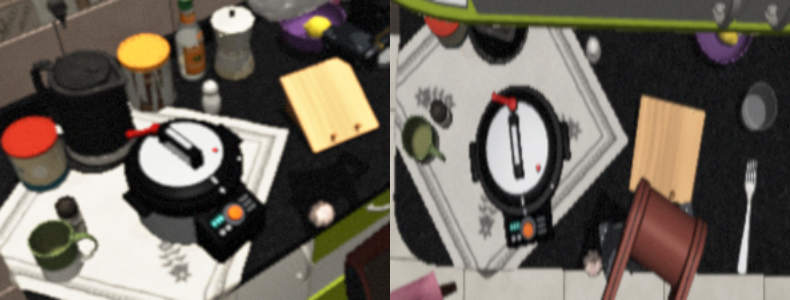

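The final picture shows the lid home, the lever pointing out to the rim, the button back out and the bystanders in place. The press reached 15 N at 2.5 mm on a surface seen at −3.3 mm, which is the full 6 mm. One last check on the lever angle.

```bash
python3 - <<'E'
from h import *
E3=np.load("top3.npz"); L=lidR(CY-np.radians(.5)); O=np.r_[CX,.1487]
px=lambda x,y:proj(E3,O+L@[x,y,.038])[0]
pv=px(.07,0)
for n in("top3","top0x"):
    im=E3["pixels"] if n=="top3" else cv2.imread("pics/top9.png")
    h=cv2.cvtColor(im,cv2.COLOR_BGR2HSV); m=((h[...,0]<8)|(h[...,0]>170))&(h[...,1]>130)&(h[...,2]>70)
    v,u=np.nonzero(m); k=np.hypot(u-pv[0],v-pv[1])<22; u,v=u[k],v[k]
    q=np.array([(atz(E3,a,b,O[2]+.038)-O)@L for a,b in zip(u,v)])[:,:2]
    e=np.linalg.svd(q-q.mean(0))[2][0]; e*=np.sign(e[1])
    far=q[q[:,1]>np.quantile(q[:,1],.8)].mean(0); near=q[q[:,1]<.004].mean(0)
    print(n,len(q),"axis deg",np.degrees(np.arctan2(e[1],e[0])),"near",near,"far",far,"near-far deg",np.degrees(np.arctan2(*(far-near)[::-1])),"max",q.max(0))
E
```

```text
top3 82 axis deg 66.72697713475095 near [ 0.0734938  -0.00200938] far [0.08916445 0.03935616] near-far deg 69.25162616943726 max [0.09511977 0.04524283]
top0x 81 axis deg 66.38705635482316 near [ 0.07304075 -0.00208279] far [0.08952327 0.03978217] near-far deg 68.5101043962834 max [0.09511977 0.04524283]
```

```bash
python3 -c "
from workcell import workorder
print(workorder.sign_off())"
```

```text
the job is handed in; nothing more can be done
None
```

The job is handed in: the lid is locked with its handle within about 1° of front-to-back and held against a 30 N pull, the vent lever measures about 66° (sealed is 65°), and the start button was pressed fully in and let go, about 33 s in with nothing else moved.

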